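# Put the buffer bottle away and lift the caddy

### The arm

A 6-joint arm with a two-finger parallel gripper is mounted at the origin on the work surface. World frame = base frame: x ahead of the robot, y to its left, z up, the work surface at z = 0. Lengths are in mm, angles in rad, forces in N, time in s.
With the tool pointing down it reaches from about 300 to 775 mm from the base axis. Payload 14.6 kg.
Tool frame: the origin (TCP) lies on the centre line of the jaws, within the pads' length; the fingertips stand 11 mm ahead of it and the grasp point (between the pads) lies 8 mm behind it; x points along the fingers, y is the direction in which the jaws open and shut, and the axes are right-handed (so a half turn about x gives the same grasp; the last joint's range is limited). The gripper opens to 94 mm and grips with 3 to 60 N. Pads are 16 mm wide; open, the fingers measure 119 mm over their backs; the gripper's body (75 mm by 177 mm) begins 78 mm behind the grasp point.
Start: joints at [1.173, 0.3, 1.521, -0, 1.321, -0.067], TCP at [178.637, 520.171, 216.446] pointing down, gripper open.
Joint ranges: [-3.03, 3.03], [-0.79, 2.21], [0.23, 2.52], [-1.04, 4.18], [0, 3.07], [-2.55, 2.55]. Speed limits (rad/s): [2.22, 2.22, 2.57, 3.14, 3.14, 3.14].

### API

Orientations are given as [roll, pitch, yaw] about the fixed x, y, z axes, in that order (R = Rz(yaw) Ry(pitch) Rx(roll)).
In Python, from cell import manip gives the robot as it stands.
- The arm moves only by the shell command python3 -m handwheel 'ROWS' [OPENING] [FORCE]. ROWS is JSON, a list of rows, each a list of 2 entries, a list of its own where there are three numbers: the shift along the tool's x, y, z in mm, then the turn about the tool's x in rad. In form: [[[x, y, z], spin], ...]. A call has exactly 10 rows; each row shifts and turns the commanded pose from where the row before left it, along the tool's axes as they then stand; what a row does not reach is not made up. A row lasts 1/8 s, in which the tool goes at most 62.5 mm and 10.7 degrees, less where a joint would pass 70% of its speed; a pose out of reach is approached as far as the arm can. A call with a gripper value outside its range is refused whole. OPENING is the closure in counts, from 0 (fully open) to 255 (shut), set as the call begins (- or left out, the last holds). The fingers move at their own pace and stop on an object; FORCE is the grip in N (left out, the last holds). Time passes only in rows, so rows that do not move let the fingers close, or fill a call up. It gives the time, the measured TCP pose, the force and the opening at its end, in the units of the state.
- manip.read_state(): the state, without advancing time (a new reading comes with each control period).
- manip.camera(name): name is "scene" or "top" or "wrist"; returns a dict with "pixels" (480x640x3 uint8, red, green, blue), "z_map" (480x640 float32, mm along the optical axis (not along the pixel's ray), 0 where there is no reading), "mtx" (3x3 intrinsics, pixels), "k1" (the pictures are not rectified: a ray, as slopes to the right and down, at radius r is drawn at 1 + k1 r^2 times it, then the intrinsics apply), "xyz" and "orientation" of the camera in the world. Camera axes: x right, y up, looking along -z (the intrinsics and any distortion apply to the point x, -y, -z); pixel columns grow to the right and rows downward; lengths in mm; the calibration is good to about 2 mm. A picture is of the moment at which its call begins.
- manip.sign_off(): hands the job in, once; it reports no verdict.
Trained networks look in the newest picture that a camera, given by its name, has taken for a name from the list of things; names that differ only in an ending like _2 or _b are one class to them, and where a whole thing is asked for, a point or a joint stands for the part that bears it (a point fixed in the world has none). Each returns a list of dicts, best first, with "confidence" (0 to 1); they miss things now and then, are a little off and sometimes report something else, mostly with a low value. They report only what shows in the picture. A call takes as long as a camera call. They do not tell look-alikes from the thing itself.
- manip.cut_out(target, camera): "region" (480x640 bool, what is visible of it) and "centre" ([column, row] in pixels, amid what is visible of it).
The state is a dict: "clock": time; "joints": joint angles; "qd": joint speeds; "effort": joint torques, N m; "eef_pos": TCP position; "eef_rot": TCP orientation; "wrist_force": force on the tool from outside, world axes, zero at the start; "moment": the same for the moment, N m; "finger_gap": finger opening in mm.
Only numpy, scipy, OpenCV 4.12 (cv2) and the standard library are available. Lean on these libraries where they do the work, as an engineer would, in place of code of your own. Each camera call takes 0.05 s, during which the arm holds its last target. There are 200 camera calls.

### The job

Put the green-capped buffer bottle back into the slot of the caddy with the green marks: lower it in upright, all the way down, and let go; the yellow-capped bottle is still in use, so leave it and everything else on the bench where they are. Then pick the loaded caddy up by the middle of its black handle, straight up from where it stands, until its underside is about 10 cm above the bench, and finish there, still holding it steady and level in the air with nothing but the gripper carrying it.

Things in the scene. Friction and masses are not known exactly. Their poses are not given: they have to be found in the camera images.
- caddy: loose white caddy, block 330 long (its x), 90 wide (y), 30 high, 420 g empty, any yaw; origin centre of underside, z up. Four round wells 46 diameter, floor 6 above the underside, on the centre line at x = -132 red, -68 green, 68 yellow, 132 blue, with coloured marks and floors; red and blue hold bottles. Handle arch in the middle, 100 high. Fingers closing along its y clear handle and bottles
- slot_green (a point): centre of the floor of the green well (46 diameter), 6 above the caddy's underside; the well's mouth is 24 above this point; a bottle in it stands 66 above the block's top; axes as the caddy's
- handle (a point): centre of the caddy's black carrying bar, 91 above its underside: 80 long along the caddy's x, 16 thick along its y, 18 high; 52 free below it between two posts at its ends. The loaded caddy weighs about 0.7 kg, centred about 9 mm towards the green side: grip the bar's middle firmly across its thickness
- bottle_green: the bottle to put away: white plastic bottle, sealed, round, 90 tall: body 38 diameter up to 50 (foot bevelled to 30 over the lowest 5), then a straight screw cap 36 diameter from 56 to 90 above the base; green cap and green band; about 90 g; origin at the centre of its base, z up along its axis. Stands upright on the bench at the robot's left or right
- bottle_yellow: bystander: white plastic bottle, sealed, round, 90 tall: body 38 diameter up to 50 (foot bevelled to 30 over the lowest 5), then a straight screw cap 36 diameter from 56 to 90 above the base; yellow cap and yellow band; about 90 g; origin at the centre of its base, z up along its axis. Stands upright on the bench on the other side from the green one
- bottle_red: bystander, starts and stays in the red slot: white plastic bottle, sealed, round, 90 tall: body 38 diameter up to 50 (foot bevelled to 30 over the lowest 5), then a straight screw cap 36 diameter from 56 to 90 above the base; red cap and red band; about 90 g; origin at the centre of its base, z up along its axis. 
- bottle_blue: bystander, starts and stays in the blue slot: white plastic bottle, sealed, round, 90 tall: body 38 diameter up to 50 (foot bevelled to 30 over the lowest 5), then a straight screw cap 36 diameter from 56 to 90 above the base; blue cap and blue band; about 90 g; origin at the centre of its base, z up along its axis. 
- beaker: bystander: empty glass beaker, 68 diameter, 90 high; origin at the centre of its base
- flask: bystander: conical clear glass flask, 82 diameter at the foot, 120 high; origin at the centre of its base
- bulb: bystander: dark blue rubber pipette bulb standing on its foot, 52 diameter, 95 high; origin at the centre of its base
- reagent: bystander: amber reagent bottle with red cap, 64 diameter, 150 high; origin at the centre of its base. Fixed equipment at the far edge of the bench, out of the way (beyond x = 640 mm): teal magnetic stirrer, white balance, low grey meter
There are look-alikes about, which are no part of the job. Of the things that look like the bottle_green, take the one that is farthest from the robot's base at the start.

How it is judged (in metres and radians):
On the way:
1. the green bottle stands fully down in the green slot, let go, while the caddy stands on the bench (distance between bottle_green and slot_green below 0.006 m and angle between the z axis of bottle_green and the z axis of caddy, either way round below 0.15 rad and contact force between the fingers and bottle_green below 0.05 N and height (world z) of caddy below 0.01 m), for 0.2 s.
At the end, for the whole second after the job is handed in: fingers hold the caddy 60-160 mm over the bench, tilt < 0.12 rad, < 0.03 m/s and 0.15 rad/s, within 0.2 m of its start, touching nothing else; green bottle within 6 mm of its slot's bottom centre, fingers off it; red and blue in their slots; the rest upright, moved < 30 mm (distance between bottle_green and slot_green below 0.006 m and angle between the z axis of each of bottle_green, bottle_red, bottle_blue and the z axis of caddy, either way round below 0.15 rad and height (world z) of caddy between 0.06 and 0.16 m and distance of caddy from where it was at the start of the episode below 0.2 m and angle between caddy's own z axis and vertical below 0.12 rad and linear speed of caddy below 0.03 m/s and angular speed of caddy below 0.15 rad/s and contact force between the fingers and caddy above 1 N and contact force between the fingers and bottle_green below 0.05 N and contact force between caddy and bottle_yellow below 0.1 N and contact force between caddy and beaker below 0.1 N and contact force between caddy and flask below 0.1 N and contact force between caddy and bulb below 0.1 N and contact force between caddy and reagent below 0.1 N and horizontal distance between caddy and bottle_red below 0.14 m and horizontal distance between caddy and bottle_blue below 0.14 m and z of each of bottle_red, bottle_blue in the frame of caddy below 0.01 m and distance of each of bottle_yellow, beaker, flask, bulb, reagent from where it was at the start of the episode below 0.03 m and angle between each of bottle_yellow, beaker, flask, bulb, reagent's own z axis and vertical below 0.2 rad); the arm keeps its last pose, push and grip.
It fails at once if a bystander on the bench is pushed away more than 30 mm or knocked over (distance of any of bottle_yellow, beaker, flask, bulb, reagent from where it was at the start of the episode above 0.03 m or angle between any of bottle_yellow, beaker, flask, bulb, reagent's own z axis and vertical above 0.4 rad).
It fails at once if the green bottle is dropped into the slot from above instead of being lowered in (horizontal distance between bottle_green and slot_green below 0.02 m and z of bottle_green in the frame of caddy above 0.026 m and contact force between the fingers and bottle_green below 0.02 N).
It fails at once if the caddy is tipped by more than 0.35 rad (angle between caddy's own z axis and vertical above 0.35 rad).
It fails at once if the red or blue bottle comes out of its slot (z of any of bottle_red, bottle_blue in the frame of caddy above 0.025 m).
It also fails if it takes over 54 s, if anything falls off the work surface, if the arm or the gripper's body presses on something with over 40 N, if the wrist force passes 120 N, or if a joint passes its speed limit or range.

## Working session

There is one attempt and no reset: what is moved stays moved. The work goes in short steps, Python scripts to look and compute and a shell command to move; the robot and the scene stay as the last step left them, time stands still between calls to the robot, and variables do not carry over. Pictures are saved under pics/ and viewed, about 8 in all and at most 12, crops included, and the job is handed in when it is done.

```bash
mkdir -p pics; ls
cat > h.py <<'E'
import numpy as np, cv2
from scipy.spatial.transform import Rotation as R
from cell import manip
def save(c,n): cv2.imwrite('pics/'+n,c['pixels'][:,:,::-1])
def rays(c,uv):
    uv=np.atleast_2d(np.asarray(uv,float)); K=np.array(c['mtx'])
    d=(uv-[K[0,2],K[1,2]])/[K[0,0],K[1,1]]; s=d.copy()
    for _ in range(20): s=d/(1+c['k1']*(s**2).sum(1,keepdims=True))
    return s
def rot(c):
    o=np.array(c['orientation'],float)
    return o if o.shape==(3,3) else R.from_euler('xyz',o).as_matrix()
def world(c,uv,z=None):  # z depth array -> points
    uv=np.atleast_2d(np.asarray(uv,float)); s=rays(c,uv)
    if z is None: z=c['z_map'][uv[:,1].astype(int),uv[:,0].astype(int)]
    z=np.asarray(z,float).reshape(-1)
    p=np.c_[s[:,0]*z,-s[:,1]*z,-z]
    return p@rot(c).T+np.array(c['xyz'])
def plane(c,uv,h):
    s=rays(c,uv); d=np.c_[s[:,0],-s[:,1],-np.ones(len(s))]@rot(c).T; o=np.array(c['xyz'])
    return o+d*((h-o[2])/d[:,2])[:,None]
def regpts(c,reg):
    v,u=np.nonzero(reg&(c['z_map']>0)); return world(c,np.c_[u,v]),u,v
E
python3 - <<'E'
from h import *
print(manip.read_state())
for n in ['top','scene']:
    c=manip.camera(n); save(c,n+'.png'); print(n,c['xyz'],c['orientation'],c['mtx'],c['k1'])
    for t in ['caddy','bottle_green','slot_green','handle','bottle_yellow','beaker','flask','bulb','reagent']:
        for d in manip.cut_out(t,n):
            p,u,v=regpts(c,d['region'])
            if len(p): print(t,round(d['confidence'],2),np.round(d['centre']),len(p),'lo',np.percentile(p,2,0).round(),'hi',np.percentile(p,98,0).round())
E
```

```text
pics
{'clock': 0.0, 'joints': array([ 1.17338401e+00,  3.00474462e-01,  1.52160280e+00, -1.85007765e-05,
        1.32070463e+00, -6.65788643e-02]), 'qd': array([ 1.43835504e-05, -1.83679631e-05,  2.03134926e-04,  1.25183801e-03,
        3.66048134e-04, -8.10012642e-04]), 'effort': array([ 1.02352151e-03, -5.31776798e+01, -3.52749896e+01,  7.09126191e-02,
        2.40256899e-02, -7.01363865e-05]), 'eef_pos': array([178.55226907, 519.93480311, 215.87529624]), 'eef_rot': array([-1.62230807,  1.56960695, -1.95313693]), 'wrist_force': array([-0.1727505 , -0.98536075, -0.51849574]), 'moment': array([-0.03262777,  0.0017805 , -0.02231949]), 'finger_gap': 94.07761558609127}
top [ 285.08507963    7.38966678 1635.86569444] [ 0.15737043 -0.01336059 -1.5775404 ] [[517.29206703   0.         324.89438651]
 [  0.         517.29206703 238.68229589]
 [  0.           0.           1.        ]] -0.003201992826802667
caddy 0.62 [317. 244.] 2649 lo [385. -93.   2.] hi [668. 110. 101.]
bottle_green 0.71 [230. 274.] 162 lo [408. 268.  15.] hi [440. 302.  96.]
bottle_green 0.7 [206. 290.] 187 lo [368. 327.  
[... 1431 characters left out ...]
[396. 286.] 316 lo [411. 274.   7.] hi [444. 307.  94.]
bottle_green 0.58 [425. 292.] 303 lo [371. 334.  10.] hi [404. 365.  93.]
slot_green 0.91 [310. 250.] 2451 lo [389. -79.   3.] hi [680. 123. 100.]
handle 0.9 [311. 248.] 2651 lo [382. -87.  -1.] hi [682. 122. 100.]
bottle_yellow 0.67 [255. 160.] 246 lo [ 438. -439.   -0.] hi [ 510. -356.   93.]
beaker 0.6 [199. 204.] 594 lo [ 714. -332.    1.] hi [ 774. -266.   92.]
beaker 0.54 [309. 248.] 2483 lo [387. -89.   3.] hi [681. 121. 100.]
flask 0.9 [318. 361.] 808 lo [699. 292.   6.] hi [767. 359. 121.]
bulb 0.73 [256. 128.] 139 lo [ 373. -527.   19.] hi [ 408. -500.   84.]
reagent 0.58 [459. 360.] 956 lo [413. 511.   1.] hi [480. 570. 151.]
```

Run:
```python
import cv2, numpy as np
a=cv2.imread('pics/top.png')[110:350,110:530]; b=cv2.imread('pics/scene.png')[100:400,150:530]
a=cv2.resize(a,None,fx=1.9,fy=1.9,interpolation=3); cv2.imwrite('pics/v1.png',a)
b=cv2.imread('pics/scene.png')[240:370,370:500]
cv2.imwrite('pics/v2.png',cv2.resize(b,None,fx=4.5,fy=4.5,interpolation=cv2.INTER_CUBIC))
```

```text
(no output)
```

View pics/v1.png

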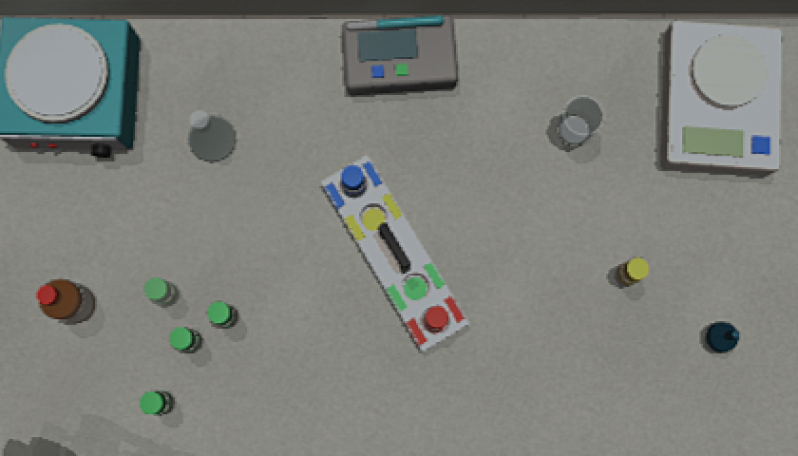

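View pics/v2.png

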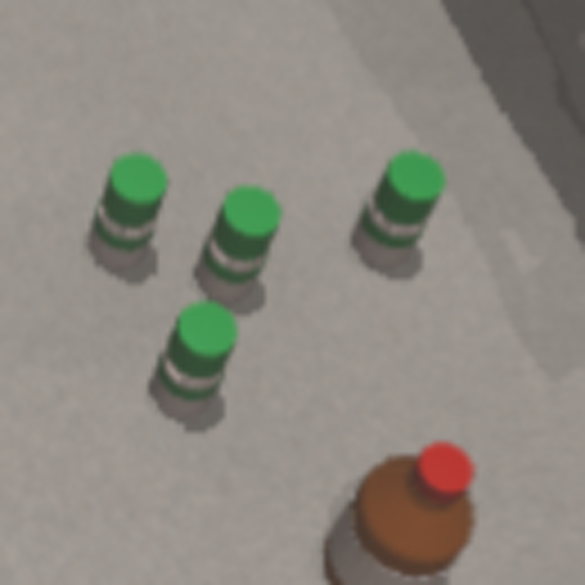

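Candidates (top-image px): A (230,274), B (206,290), C (196,322), D (194,263). Their base distances are about 512, 519, 482 and 603 mm. D is the farthest, at about (463,387), and the enlarged crop shows it with a green cap and band like the others. Next I get the caddy's pose and the tool axes.

```bash
cat >> h.py <<'E'
def tool():
    s=manip.read_state(); return np.array(s['eef_pos']),R.from_euler('xyz',s['eef_rot']).as_matrix()
def todelta(target_tcp,jaw_ang=None):
    p,M=tool(); d=M.T@(np.asarray(target_tcp)-p); sp=None
    if jaw_ang is not None:
        j=np.array([np.cos(jaw_ang),np.sin(jaw_ang),0]); t=M.T@j
        sp=np.arctan2(t[2],t[1]); sp=(sp+np.pi/2)%np.pi-np.pi/2
    return d.round(1),sp
E
python3 - <<'E'
from h import *
from scipy.optimize import least_squares
p,M=tool(); print(p.round(1)); print(M.round(3))
for n in ['top','scene']:
    c=manip.camera(n); hsv=cv2.cvtColor(c['pixels'],cv2.COLOR_RGB2HSV)
    vv,uu=np.mgrid[:480,:640]; W=world(c,np.c_[uu.ravel(),vv.ravel()]).reshape(480,640,3)
    roi=(np.hypot(W[...,0]-530,W[...,1]-10)<190)&(hsv[...,1]>110)
    out={}
    for name,lo,hi in [('red',172,8),('green',50,75),('yellow',24,36),('blue',100,125)]:
        H=hsv[...,0]; m=roi&(((H>lo)|(H<hi)) if lo>hi else ((H>lo)&(H<hi)))
        for zlo,zhi,lab,zz in [(85,110,'cap',96),(24,38,'mark',30),(-4,16,'floor',6)]:
            q=m&(W[...,2]>zlo)&(W[...,2]<zhi)
            if q.sum()>12:
                v,u=np.nonzero(q); P=plane(c,np.c_[u,v],zz); print(n,name,lab,q.sum(),((P.min(0)+P.max(0))/2).round(1),P.mean(0).round(1),W[q].mean(0).round(1))
                out[name,lab]=((P.min(0)+P.max(0))/2)
    if ('red','cap') in out and ('blue','cap') in out:
        a,b=out['red','cap'],out['blue','cap']; d=b-a; print('centre',((a+b)/2).round(1),'len',np.linalg.norm(d),'yaw',np.arctan2(d[1],d[0]))
    for t in ['bottle_green']:
        for k in manip.cut_out(t,n):
            P,u,v=regpts(c,k['region'])
            s=P[:,2]>85
            Q=plane(c,np.c_[u[s],v[s]],90); print('cap',((Q.min(0)+Q.max(0))/2).round(1),Q.mean(0).round(1), P[s][:,2].mean().round(1))
E
```

```text
[178.6 520.2 216.5]
[[-0.     0.325  0.946]
 [ 0.     0.946 -0.325]
 [-1.     0.    -0.   ]]
top red cap 108 [415.  -57.6  96. ] [414.8 -57.1  96. ] [414.8 -57.   96.1]
top red mark 106 [416.  -57.3  30. ] [414.6 -57.6  30. ] [414.6 -57.6  30.5]
top green mark 83 [470.9 -25.1  30. ] [471.2 -26.2  30. ] [471.  -26.2  31.4]
top green floor 99 [470.4 -25.5   6. ] [470.  -25.6   6. ] [470.  -25.6   6.4]
top yellow mark 96 [588.7  43.5  30. ] [587.9  42.6  30. ] [587.7  42.6  31.1]
top yellow floor 90 [588.2  42.5   6. ] [588.5  43.9   6. ] [588.5  43.9   6.2]
top blue cap 104 [641.3  75.5  96. ] [641.2  75.9  96. ] [641.3  75.9  95.8]
top blue mark 97 [643.7  75.2  30. ] [641.9  76.3  30. ] [641.8  76.3  30.7]
centre [528.2   8.9  96. ] len 262.57905441681964 yaw 0.5314842802610708
cap [462.9 383.7  90. ] [462.8 384.2  90. ] 90.2
cap [424.9 285.6  90. ] [424.5 285.6  90. ] 90.1
cap [285.5 387.9  90. ] [284.9 386.9  90. ] 90.3
cap [385.  344.1  90. ] [385.5 344.3  90. ] 90.5
scene red cap 87 [417.6 -51.9  96. ] [418.2 -52.1  96. ] [417.9 -52.4  95.4]
scene red mark 73 [414.9 -56.1  30. ] [415.1 -55.3  30. ] [415.6 -54.7  31. ]
scene green mark 60 [471.2 -22.6  30. ] [470.2 -22.4  30. ] [470.9 -21.6  31.4]
scene green floor 22 [463.1 -25.4   6. ] [462.3 -25.    6. ] [462.8 -24.4   7. ]
scene yellow mark 90 [587.   46.6  30. ] [585.9  48.   30. ] [586.   48.3  30.5]
scene yellow floor 51 [582.8  41.8   6. ] [582.1  42.3   6. ] [582.2  42.5   6.4]
scene blue cap 105 [645.3  81.7  96. ] [644.8  81.4  96. ] [644.6  81.1  95.4]
scene blue mark 103 [642.8  78.9  30. ] [642.4  79.8  30. ] [642.6  80.1  30.6]
centre [531.4  14.9  96. ] len 263.9893805420827 yaw 0.5306756943504842
cap [426.2 289.6  90. ] [426.4 289.1  90. ] 90.0
cap [286.7 391.6  90. ] [286.5 391.3  90. ] 89.8
cap [465.5 390.2  90. ] [464.4 389.8  90. ] 89.7
cap [385.9 347.8  90. ] [385.9 347.5  90. ] 90.0
```

```bash
python3 -m handwheel '[[[0,-5.5,52],0],[[0,-5.5,52],0],[[0,-5.5,52],0],[[0,-5.5,52],0],[[0,-5.5,52],0],[[0,-5.5,52],0],[[0,0,0],-0.172],[[0,0,0],-0.172],[[0,0,0],-0.172],[[0,0,0],-0.172]]' 0 20
cat >> h.py <<'E'
def wristcaps(name,hue,zz,tol,near,rad,cam='wrist'):
    c=manip.camera(cam); save(c,name); hsv=cv2.cvtColor(c['pixels'],cv2.COLOR_RGB2HSV)
    vv,uu=np.mgrid[:480,:640]; W=world(c,np.c_[uu.ravel(),vv.ravel()]).reshape(480,640,3); H=hsv[...,0]
    q=(hsv[...,1]>90)&(H>hue[0])&(H<hue[1])&(abs(W[...,2]-zz)<tol)&(np.hypot(W[...,0]-near[0],W[...,1]-near[1])<rad)&(c['z_map']>0)
    if q.sum()<20: print('few',q.sum()); return c,W,None
    v,u=np.nonzero(q); P=plane(c,np.c_[u,v],zz); print('cam',np.round(c['xyz']),'px',u.mean().round(),v.mean().round(),u.min(),u.max(),v.min(),v.max(),'n',q.sum(),'mid',((P.min(0)+P.max(0))/2).round(1),'mean',P.mean(0).round(1),'z',W[q].mean(0).round(1),'ext',np.ptp(P,0).round(1))
    return c,W,P
E
python3 - <<'E'
from h import *
wristcaps('w1.png',(50,75),90,6,(464,387),35)
print(todelta((464,387,216),2.102)); print(manip.read_state()['joints'].round(2))
E
```

```text
clock: 2.45
eef_pos: [463.0, 387.6, 216.4]
eef_rot: [-2.98, 1.571, -2.617]
wrist_force: [1.0, -0.0, 0.2]
finger_gap: 93.8
cam [386. 358. 385.] px 318.0 230.0 297 340 208 251 n 1502 mid [463.9 387.6  90. ] mean [463.8 387.4  90. ] z [463.7 387.4  90.3] ext [35.5 34.7  0. ]
(array([ 0.4, -0.9,  0.7]), np.float64(-0.1596571425287321))
[ 0.64  0.42  1.36 -0.    1.36 -1.31]
```

View pics/w1.png

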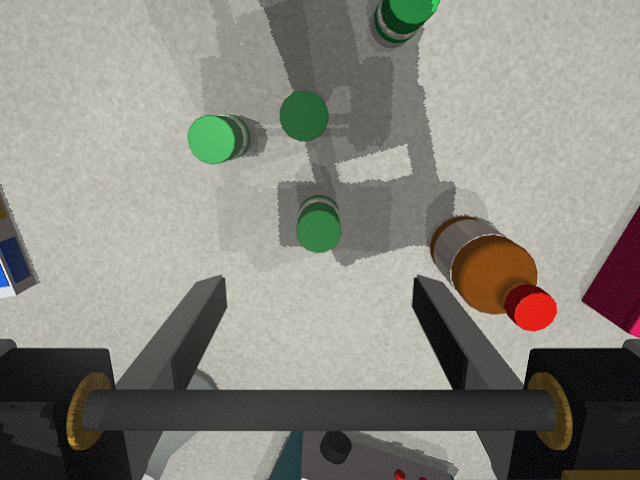

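Cap D is at px (318,230) in the wrist view: centre (464,387.5), top z = 90, extent 35×35. That fits, so I spin the last bit and descend.

```bash
python3 -m handwheel '[[[0,-0.9,0.7],-0.16],[[30,0,0],0],[[40,0,0],0],[[40,0,0],0],[[30,0,0],0],[[9,0,0],0],[[0,0,0],0],[[0,0,0],0],[[0,0,0],0],[[0,0,0],0]]' 0 20
python3 - <<'E'
from h import *
print(todelta((463.9,387.6,67),2.102))
E
python3 -m handwheel '[[[0,0,0],0],[[0,0,0],0],[[0,0,0],0],[[0,0,0],0],[[0,0,0],0],[[0,0,0],0],[[0,0,0],0],[[0,0,0],0],[[0,0,0],0],[[0,0,0],0]]' 255 20
```

```text
clock: 3.75
eef_pos: [464.1, 387.2, 68.0]
eef_rot: [0.133, 1.57, 0.65]
wrist_force: [0.9, -0.0, 0.4]
finger_gap: 94.0
(array([1. , 0.5, 0. ]), np.float64(-0.014144087985756837))
clock: 5.0
eef_pos: [463.9, 387.0, 67.5]
eef_rot: [2.955, 1.571, -2.811]
wrist_force: [-0.9, 1.3, -0.4]
finger_gap: 35.7
```

```bash
python3 -m handwheel '[[[-50,0,0],0],[[-50,0,0],0],[[-50,0,0],0],[[0,-51.6,-28.3],0],[[0,-51.6,-28.3],0],[[0,-51.6,-28.3],0],[[0,-51.6,-28.3],0],[[0,-51.6,-28.3],0],[[0,-51.6,-28.3],0],[[0,-51.6,-28.3],-0.014]]'
python3 - <<'E'
from h import *
s=manip.read_state(); print(s['eef_pos'],s['finger_gap'],s['joints'].round(2))
E
python3 -m handwheel '[[[0,0,0],0],[[0,0,0],0],[[0,0,0],0],[[0,0,0],0],[[0,0,0],0],[[0,0,0],0],[[0,0,0],0],[[0,0,0],0],[[0,0,0],0],[[0,0,0],0]]'
python3 - <<'E'
from h import *
c,W,P=wristcaps('w2.png',(50,75),30,5,(470.5,-25),60)
hsv=cv2.cvtColor(c['pixels'],cv2.COLOR_RGB2HSV);H=hsv[...,0]
for n,lo,hi,xy in [('red',172,8,(415,-57)),('green',50,75,(470.5,-25)),('yellow',24,36,(588,44)),('blue',100,125,(642,77))]:
  m=(hsv[...,1]>100)&(((H>lo)|(H<hi)) if lo>hi else ((H>lo)&(H<hi)))&(c['z_map']>0)&(np.hypot(W[...,0]-xy[0],W[...,1]-xy[1])<55)
  for zz,t in [(96,6),(30,5),(6,5)]:
    q=m&(abs(W[...,2]-zz)<t)
    if q.sum()>20:
        v,u=np.nonzero(q);P=plane(c,np.c_[u,v],zz); print(n,zz,q.sum(),'mid',((P.min(0)+P.max(0))/2).round(1),P.mean(0).round(1),np.ptp(P,0).round(),'px',u.mean().round(),v.mean().round(),W[q][:,2].mean().round(1))
E
```

```text
clock: 6.25
eef_pos: [470.0, -26.7, 217.6]
eef_rot: [-0.582, 1.57, -0.05]
wrist_force: [0.7, 0.6, -1.5]
finger_gap: 35.5
[470.03706361 -26.72791614 217.61784641] 35.46722271195228 [-0.13  0.12  1.73  0.    1.29 -2.24]
clock: 7.5
eef_pos: [470.4, -24.9, 217.5]
eef_rot: [-1.086, 1.571, -0.554]
wrist_force: [0.0, -0.5, -1.5]
finger_gap: 35.6
cam [399. -67. 386.] px 319.0 214.0 274 364 191 236 n 1258 mid [472.6 -23.5  30. ] mean [472.1 -23.7  30. ] z [471.8 -23.8  31.2] ext [79.2 93.9  0. ]
red 96 1823 mid [417.  -56.2  96. ] [416.9 -56.2  96. ] [35. 35.  0.] px 319.0 150.0 96.3
red 30 1530 mid [417.3 -56.3  30. ] [417.1 -56.4  30. ] [80. 94.  0.] px 319.0 144.0 31.2
green 30 1240 mid [472.6 -23.5  30. ] [472.1 -23.6  30. ] [79. 94.  0.] px 319.0 214.0 31.2
green 6 1089 mid [472.6 -23.3   6. ] [472.6 -23.5   6. ] [38. 38.  0.] px 319.0 209.0 6.8
yellow 30 386 mid [597.   49.7  30. ] [600.1  52.4  30. ] [66. 87.  0.] px 320.0 352.0 31.4
blue 96 802 mid [644.6  76.6  96. ] [645.6  78.4  96. ] [34. 36.  0.] px 319.0 442.0 96.5
blue 30 329 mid [633.8  71.4  30. ] [634.   70.6  30. ] [56. 80.  0.] px 318.0 383.0 31.5
```

View pics/w2.png

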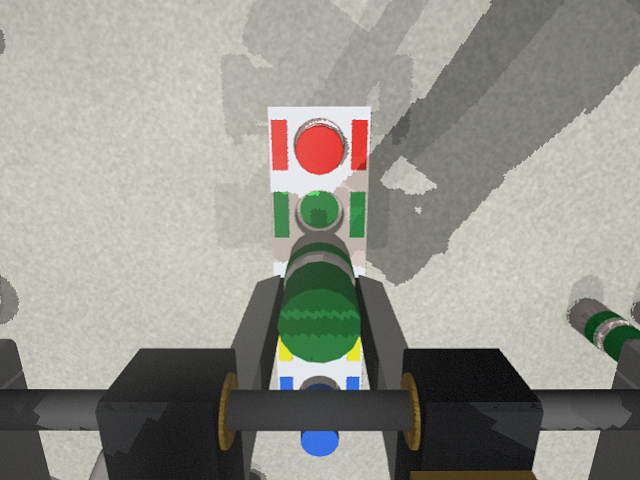

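Green slot: marks and floor agree at (472.6,-23.4), and the red cap (z 96) and red marks (z 30) agree at (417,-56.3), so there is no tilt bias. Bottle offset in the jaws is under 1 mm. I lower to just above the mouth first.

```bash
python3 -c "
from h import *
print(todelta((472.5,-23.6,115),0.533+np.pi/2))"
python3 -m handwheel '[[[0,0,2.4],0],[[30,0,0],0],[[30,0,0],0],[[30,0,0],0],[[12,0,0],0],[[0,0,0],0],[[0,0,0],0],[[0,0,0],0],[[0,0,0],0],[[0,0,0],0]]'
python3 -c "
from h import *
print(todelta((472.5,-23.6,74),0.533+np.pi/2))
c=manip.camera('wrist'); save(c,'w3.png')"
```

```text
(array([1.025e+02, 1.000e-01, 2.500e+00]), np.float64(-0.0018515900045938949))
clock: 8.8
eef_pos: [472.5, -23.7, 115.7]
eef_rot: [-0.613, 1.57, -0.081]
wrist_force: [0.5, -0.0, -0.9]
finger_gap: 35.4
(array([41.7,  0.1, -0. ]), np.float64(-0.001756188592470842))
```

View pics/w3.png

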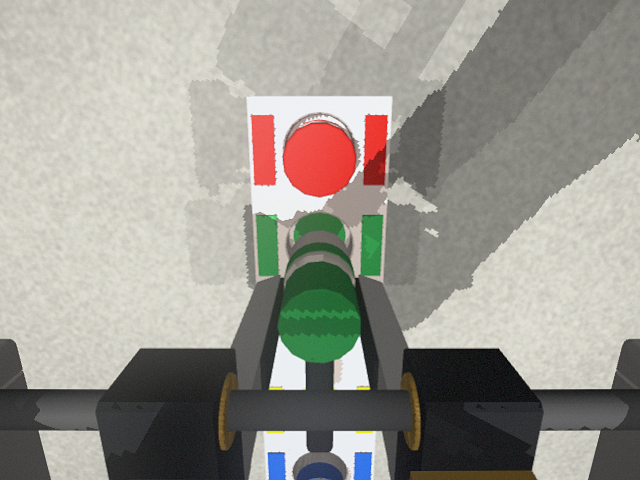

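The bottle (foot at about (320,250)) sits centred over the green well at (320,235), in line with the marks at (267,245) and (371,245). Lowering 41 mm gently.

```bash
python3 -m handwheel '[[[8,0,0],0],[[6,0,0],0],[[5,0,0],0],[[5,0,0],0],[[5,0,0],0],[[5,0,0],0],[[4,0,0],0],[[2,0,0],0],[[0,0,0],0],[[0,0,0],0]]'
python3 -c "
from h import *
s=manip.read_state();print(s['eef_pos'].round(2),s['wrist_force'].round(1),s['moment'].round(2),todelta((472.5,-23.6,74),0.533+np.pi/2))"
```

```text
clock: 10.1
eef_pos: [472.5, -23.7, 75.6]
eef_rot: [-0.716, 1.571, -0.184]
wrist_force: [-1.0, -0.1, -1.9]
finger_gap: 35.9
[472.54 -23.67  75.61] [-1.  -0.1 -1.9] [ 0.02  0.05 -0.03] (array([ 1.6,  0.1, -0. ]), np.float64(-0.0017706719810826055))
```

```bash
python3 -m handwheel '[[[1,0,0],0],[[0.7,0,0],0],[[0.7,0,0],0],[[0,0,0],0],[[0,0,0],0],[[0,0,0],0],[[0,0,0],0],[[0,0,0],0],[[0,0,0],0],[[0,0,0],0]]'
```

```text
clock: 11.35
eef_pos: [472.6, -23.7, 73.4]
eef_rot: [-0.457, 1.57, 0.074]
wrist_force: [-2.7, 0.0, 5.9]
finger_gap: 35.9
```

```bash
python3 -m handwheel '[[[0,0,0],0],[[0,0,0],0],[[0,0,0],0],[[0,0,0],0],[[0,0,0],0],[[-20,0,0],0],[[-40,0,0],0],[[-40,0,0],0],[[-30,0,0],0],[[-10,0,0],0]]' 0 20
python3 -m handwheel '[[[0,0,34],0],[[0,0,34],0],[[0,0,0],0],[[0,0,0],0],[[0,0,0],0],[[0,0,0],0],[[0,0,0],0],[[0,0,0],0],[[0,0,0],0],[[0,0,0],0]]'
python3 - <<'E'
from h import *
c,W,P=wristcaps('w4.png',(50,75),96,8,(472.5,-23.5),30)
hsv=cv2.cvtColor(c['pixels'],cv2.COLOR_RGB2HSV);H=hsv[...,0]
for n,lo,hi,xy in [('red',172,8,(417,-56)),('green',50,75,(472.5,-23.5))]:
  m=(hsv[...,1]>100)&(((H>lo)|(H<hi)) if lo>hi else ((H>lo)&(H<hi)))&(c['z_map']>0)&(np.hypot(W[...,0]-xy[0],W[...,1]-xy[1])<55)
  for zz,t in [(96,6),(30,5)]:
    q=m&(abs(W[...,2]-zz)<t)
    if q.sum()>20:
        v,u=np.nonzero(q);P=plane(c,np.c_[u,v],zz); print(n,zz,q.sum(),'mid',((P.min(0)+P.max(0))/2).round(1),P.mean(0).round(1),np.ptp(P,0).round(),W[q][:,2].mean().round(1))
q=(hsv[...,2]<70)&(abs(W[...,2]-100)<5)&(np.hypot(W[...,0]-531,W[...,1]-11)<60)
v,u=np.nonzero(q)
if len(u)>20:
    P=plane(c,np.c_[u,v],100); a=np.array([.861,.508]); b=np.array([-.508,.861]); r=P[:,:2]-[531,11]
    print('bar',len(u),'along',np.percentile(r@a,[1,99]).round(1),'across',np.percentile(r@b,[1,99]).round(1),'z',W[q][:,2].mean(), 'px',u.mean(),v.mean(), 'yaw',cv2.minAreaRect(P[:,:2].astype(np.float32)))
print(todelta((531,11,83),0.533+np.pi/2), manip.read_state()['wrist_force'])
E
```

```text
clock: 12.6
eef_pos: [472.9, -23.7, 214.5]
eef_rot: [-0.669, 1.568, -0.137]
wrist_force: [-1.1, 0.0, -0.3]
finger_gap: 94.0
clock: 13.85
eef_pos: [531.1, 10.8, 213.0]
eef_rot: [-2.823, 1.571, -2.292]
wrist_force: [0.0, -0.1, -0.5]
finger_gap: 94.3
cam [460. -31. 382.] px 319.0 143.0 295 343 118 167 n 1892 mid [473.1 -23.   96. ] mean [473.1 -23.1  96. ] z [473.1 -23.1  96.4] ext [34.9 34.6  0. ]
red 96 2372 mid [417.7 -56.1  96. ] [417.5 -56.1  96. ] [35. 35.  0.] 96.1
red 30 1884 mid [417.4 -56.3  30. ] [416.8 -56.5  30. ] [80. 95.  0.] 31.0
green 96 1886 mid [473.1 -23.   96. ] [473.1 -23.1  96. ] [35. 35.  0.] 96.4
green 30 1553 mid [472.3 -23.7  30. ] [472.1 -23.9  30. ] [80. 94.  0.] 31.2
bar 1726 along [-39.6  36.6] across [-7.5  7.2] z 100.14828300067005 px 319.35225955967553 233.93395133256084 yaw ((529.8328857421875, 10.186792373657227), (77.81867980957031, 14.891580581665039), 30.901777267456055)
(array([130. ,   0.2,   0. ]), np.float64(-0.0017656428357084586)) [-0.29732942 -0.69695685 -0.01225047]
```

View pics/w4.png

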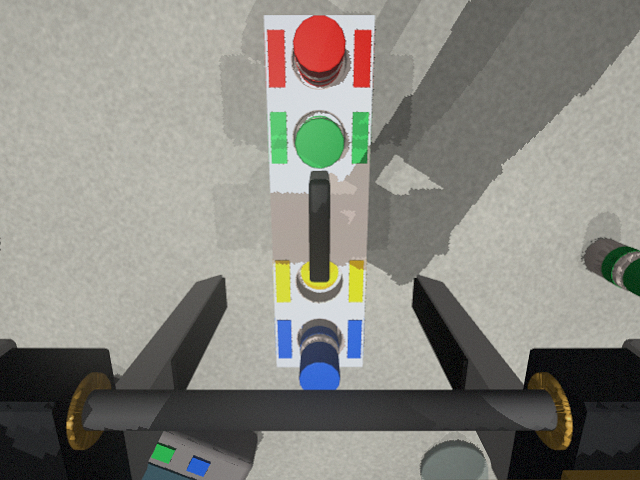

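The green cap (319,143) is fully down: its top at z = 96.4 matches red, and it lies within about 1 mm of its well. The bar at (319,234) is centred under the jaws. Descending on its middle, 2 mm toward the green side.

```bash
python3 -m handwheel '[[[30,0,-2],0],[[40,0,0],0],[[30,0,0],0],[[20,0,0],0],[[10,0,0],0],[[0,0,0],0],[[0,0,0],0],[[0,0,0],0],[[0,0,0],0],[[0,0,0],0]]' 0 55
python3 -m handwheel '[[[0,0,0],0],[[0,0,0],0],[[0,0,0],0],[[0,0,0],0],[[0,0,0],0],[[0,0,0],0],[[0,0,0],0],[[0,0,0],0],[[0,0,0],0],[[0,0,0],0]]' 255 55
python3 -m handwheel '[[[0,0,0],0],[[0,0,0],0],[[-1,0,0],0],[[-3,0,0],0],[[-5,0,0],0],[[-5,0,0],0],[[-5,0,0],0],[[-3,0,0],0],[[0,0,0],0],[[0,0,0],0]]'
python3 - <<'E'
from h import *
s=manip.read_state(); print(s['wrist_force'].round(1),s['moment'].round(3),s['eef_pos'].round(1))
E
```

```text
clock: 15.15
eef_pos: [529.4, 9.8, 83.2]
eef_rot: [-0.541, 1.571, -0.01]
wrist_force: [-0.3, 0.1, -0.1]
finger_gap: 93.9
clock: 16.4
eef_pos: [529.3, 9.8, 83.1]
eef_rot: [1.657, 1.571, 2.188]
wrist_force: [-1.0, 0.7, 0.6]
finger_gap: 15.6
clock: 17.65
eef_pos: [529.2, 9.7, 104.9]
eef_rot: [2.687, 1.571, -3.065]
wrist_force: [0.7, -0.2, -8.8]
finger_gap: 15.7
[ 0.7 -0.2 -8.8] [ 0.073 -0.027 -0.001] [529.2   9.7 104.9]
```

Carrying about 8 N with the gap steady at 15.7 mm. Raising the remaining 78 mm.

```bash
python3 -m handwheel '[[[-5,0,0],0],[[-10,0,0],0],[[-12,0,0],0],[[-13,0,0],0],[[-13,0,0],0],[[-12,0,0],0],[[-8,0,0],0],[[-5,0,0],0],[[0,0,0],0],[[0,0,0],0]]'
python3 -m handwheel '[[[0,0,0],0],[[0,0,0],0],[[0,0,0],0],[[0,0,0],0],[[0,0,0],0],[[0,0,0],0],[[0,0,0],0],[[0,0,0],0],[[0,0,0],0],[[0,0,0],0]]'
python3 - <<'E'
from h import *
s=manip.read_state(); print(s['eef_pos'].round(1),s['wrist_force'].round(1))
c=manip.camera('scene'); cv2.imwrite('pics/v5.png',cv2.resize(c['pixels'][100:400,150:550,::-1],None,fx=1.9,fy=1.9,interpolation=cv2.INTER_CUBIC))
for n in ['scene','top']:
    c=manip.camera(n); hsv=cv2.cvtColor(c['pixels'],cv2.COLOR_RGB2HSV);H=hsv[...,0]
    vv,uu=np.mgrid[:480,:640]; W=world(c,np.c_[uu.ravel(),vv.ravel()]).reshape(480,640,3)
    for nm,lo,hi in [('red',172,8),('green',50,75),('yellow',24,36),('blue',100,125)]:
        m=(hsv[...,1]>100)&(((H>lo)|(H<hi)) if lo>hi else ((H>lo)&(H<hi)))&(np.hypot(W[...,0]-530,W[...,1]-10)<190)
        for zz in (196,130):
            q=m&(abs(W[...,2]-zz)<10)
            if q.sum()>10: print(n,nm,zz,q.sum(),W[q].mean(0).round(1),np.median(W[q][:,2]).round(1))
E
```

```text
clock: 18.9
eef_pos: [529.2, 9.8, 182.6]
eef_rot: [2.543, 1.57, 3.074]
wrist_force: [-0.8, 0.2, -8.4]
finger_gap: 15.1
clock: 20.15
eef_pos: [529.3, 9.8, 183.0]
eef_rot: [2.943, 1.571, -2.809]
wrist_force: [0.5, 0.2, -7.0]
finger_gap: 15.7
[529.3   9.8 183. ] [ 0.5  0.2 -7. ]
scene red 196 50 [411.1 -56.9 195.5] 195.5
scene green 130 20 [460.6 -11.8 130.1] 129.8
scene yellow 130 90 [586.7  49.2 131.1] 131.3
scene blue 196 122 [645.   81.6 194.9] 195.1
scene blue 130 114 [643.4  79.8 130.8] 130.9
top red 196 64 [416.2 -64.2 195.4] 195.6
top red 130 65 [433.6 -88.8 130.3] 130.1
top green 130 22 [478.8 -63.6 130. ] 129.8
top blue 196 114 [641.2  75.5 195.8] 195.9
top blue 130 119 [643.5  75.1 131.3] 131.3
```

View pics/v5.png

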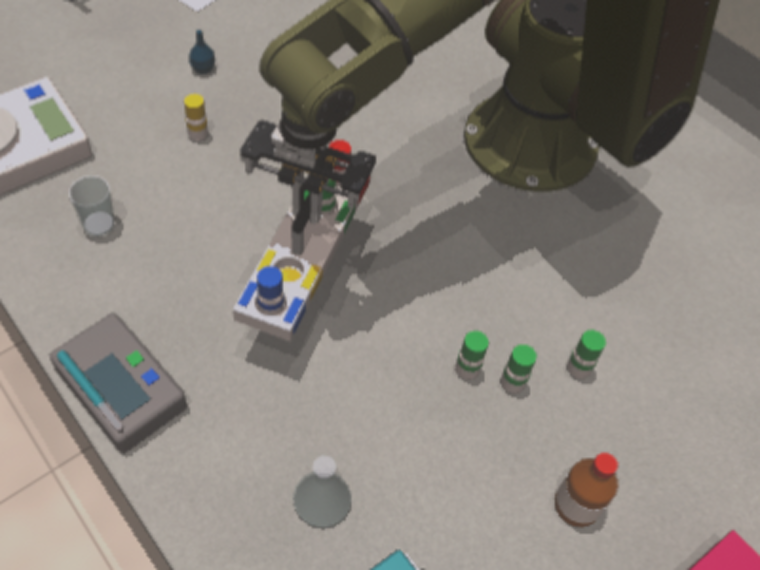

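The caddy hangs level: red cap z = 195.5, blue cap z = 195–196, underside about 100 mm. The yellow bottle (196,115), beaker (93,205), flask (323,490), bulb (202,52) and reagent bottle (590,490) stand upright where they were. Handing in.

```bash
python3 -c "
from h import *
s=manip.read_state();print(s['clock'],abs(s['qd']).max(),s['finger_gap']);print(manip.sign_off())"
```

```text
20.3 0.001668573456508612 15.637883979012088
the job is handed in; nothing more can be done
None
```

I put the green bottle in the green slot and handed the job in with the loaded caddy held in the air by its handle, after 20.3 s. The hand-in gave no verdict.

- **Which bottle:** I took the green-capped bottle farthest from the base, about 603 mm away; the three look-alikes were at 482–519 mm.
- **Placing:** I lowered it upright into the green slot until it touched the floor (about 6–7 N) and let go. Its cap top then read z = 96.4, level with the red bottle's, and it stood within about 1 mm of the well's centre.
- **Lift:** I gripped the handle 2 mm to the green side of its middle, at 55 N, and raised it straight up. At the end the underside was about 100 mm up. The red and blue cap heights agreed within 1 mm, so it was level. The gap was steady at 15.6 mm, with about 7–8 N carried and the joints still.
- **Everything else:** the last scene picture shows the yellow bottle, beaker, flask, bulb and reagent bottle upright where they were. I judged this by eye and did not re-measure them.
- **Limits:** the top and scene cameras differed by 4–6 mm, mostly in y, so I used the wrist camera for the fine positions. I did not re-measure the green bottle after the lift, because the gripper hid its cap from both fixed cameras.

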